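# Lock a rover wheel on its axle with a spring clip

## Robot

A 6-joint arm with a two-finger parallel gripper is mounted at the origin on the work surface. World frame = base frame: x ahead of the robot, y to its left, z up, the work surface at z = 0. Lengths are in mm, angles in degrees, forces in N, time in s.
With the tool pointing down it reaches from about 350 to 850 mm from the base axis. Payload 8.1 kg.
Tool frame: the origin (TCP) lies at the centre of the arm's flange, where the gripper is bolted on; the fingertips stand 173 mm ahead of it and the grasp point (between the pads) lies 155 mm ahead of it; z points along the fingers, y is the line along which they close (so a half turn about z gives the same grasp; the last joint's range is limited). The gripper opens to 85 mm and grips with 20 to 120 N. Pads are 22 mm wide; open, the fingers measure 114 mm over their backs; the gripper's body (76 mm by 85 mm) begins 54 mm behind the grasp point. The pads swing forward as they close: fully open they stand 13 mm farther back than shut.
Start: joints at [62.544, 7.471, 85.268, -0, 87.261, -4.893], TCP at [230.2, 554.089, 404.692] pointing down, gripper open.
Joint ranges: [-169.43, 169.43], [-51.17, 129.36], [1.28, 143.12], [-76.62, 256.62], [0, 156.53], [-152.29, 152.29]. Speed limits (degrees/s): [136.94, 136.94, 159.86, 180, 180, 180].

## Interface

Orientations are given as [roll, pitch, yaw] about the fixed x, y, z axes, in that order (R = Rz(yaw) Ry(pitch) Rx(roll)).
In Python, from bench import * gives the robot as it stands.
- The arm moves only by the shell command python3 -m jog 'ROWS' [FORCE]. ROWS is text: rows parted by semicolons, each of 7 numbers parted by spaces: the shift along the tool's x, y, z scaled (see below), then the turn, a rotation vector about the tool's x, y, z scaled (see below), then the closure, from -1 (fully open) to 1 (shut). In form: tx ty tz wx wy wz hand; .... A call has 1 to 5 rows; each row shifts and turns the commanded pose from where the row before left it, along the tool's axes as they then stand; what a row does not reach is not made up. The controller multiplies each number of a shift by 0.1 m and each number of a turn by 60 degrees. A row lasts 1/8 s, in which the tool goes at most 62.5 mm and 10.7 degrees, less where a joint would pass 70% of its speed; a pose out of reach is approached as far as the arm can. A call with a number of a shift or a turn outside -1 to 1 is refused whole. A call with a gripper value outside its range is refused whole. The fingers move at their own pace and stop on an object; FORCE is the grip in N (left out, the last holds). Time passes only in rows, so rows that do not move let the fingers close. It gives the time, the measured TCP pose, the force, the opening and the grip force at its end, in the units of the state.
- sense(): the state, without advancing time (a new reading comes with each control period).
- snapshot(name): name is "scene" or "side" or "wrist"; returns a dict with "img" (384x512x3 uint8, red, green, blue), "fx", "fy", "cx", "cy" (pixels), "extrinsics" (4x4, takes a point from camera to world coordinates). Camera axes: x right, y down, z forward; pixel columns grow to the right and rows downward; lengths in mm; the calibration is good to about 2 mm. A picture is of the moment at which its call begins. There is no depth.
- hand_in(): hands the job in; it is judged then, once.
The state is a dict: "time": time; "joint_pos": joint angles; "qd": joint speeds; "joint_efforts": joint torques, N m; "tool_pos": TCP position; "tcp_rot": TCP orientation; "ft_force": force on the tool from outside, world axes, zero at the start; "wrist_torque": the same for the moment, N m; "finger_gap": finger opening in mm; "grip_force": force on a finger pad.
Only numpy, scipy, OpenCV 4.12 (cv2) and the standard library are available. Lean on these libraries where they do the work, as an engineer would, in place of code of your own. Each camera call takes 0.05 s, during which the arm holds its last target. There are 200 camera calls.

## Task

Slide the rover wheel back along its axle until it is fully home against the shoulder. Then take the smaller of the two spring clips out of the wooden rack and push it straight down over the axle into the groove in front of the hub until it snaps home, pressing steadily and gently, never so hard that the sprung axle is driven onto its bottom stop. Let go, and leave the bigger clip and the other things on the bench where they are.

Things in the scene. Friction and masses are not known exactly. Their poses are not given: they have to be found in the camera images.
- groove (a point): Centre of the groove, on the axis of the level 16 mm steel axle, 120 mm above the bench unloaded. y runs along the axle, inboard to wheel and posts; the free end is at y -22 mm; z up. Groove floor 12 mm diameter, 7 mm wide, flanks bevelled to 11 mm wide at the rim. A wheel that is not home hides it inside its hub. The axle gives downward on a spring, not along x or y.
- carriage (a joint): How far the axle with the wheel has sunk on its spring, m: 0 unloaded, rigid bottom stop at 0.022. It sinks 1 mm per 0.6 N of downward push beyond a first 1 to 2 N (moving, add 0.1 N per mm/s) and comes back up when let go.
- wheel (a joint): How far the wheel stands out from its home against the shoulder, in m: 0 is home, larger is toward the free end of the axle (groove -y). It starts 0.012 to 0.020 out. It slides with about 3 N of friction and stays where it is left.
- wheel_face (a point): Centre of the flat outer face of the wheel, on the axle's axis; axes as groove. Black tyre 80 mm diameter, 32 mm wide, reaching from this face in +y; a grey hub 22 mm diameter sticks out 15.5 mm from it in -y. With the wheel home this face is at y +20 mm in the groove's frame and the hub's end at +4.5 mm.
- throat (a point): Throat centre of the smaller spring clip; lies at the groove's centre when the clip is home. Axes: clip in its x-z plane, z up to the handle. Steel, 4 mm thick in y: crown underside 6 mm above this point; two sprung jaws reach 6.7 mm below it, with round tips (radius 2.5 mm) 9 mm apart that spread over the 12 mm groove floor but not over the 16 mm axle.
- clip: Same clip, same origin and axes; front and back alike. Handle: black block 20 (x) by 14 (y) by 30 mm high, 14 to 44 mm above the origin. 55 g. Pressed straight down, its y along the axle, the tips touch the groove floor with the origin 9 mm above the groove's centre; getting over takes about 6 to 11 N, then it snaps, the push drops by several N and the jaws clamp.
- clip_big: Bigger clip (to be left alone), in the rack's other slot: handle 28 by 14 by 36 mm, jaws 26 mm apart; origin 22 mm below the underside of its handle.
- rack: Wooden rack fixed to the bench, 54 (x) by 110 (y) by 34 mm high, origin under its centre. Two slots along x, at y -25 and +25 mm, each with a clip hanging by the underside of its handle on the rack's top, clip x along rack x; which clip is in which slot varies.
- stand: Aluminium stand fixed to the bench, origin on the bench 120 mm straight below the groove, axes as groove. Base 150 mm (x), y -40 to +130 mm, 12 mm thick; two posts with a cross bar (top at 172 mm) at y +82 mm.
- spare_wheel: Bystander: loose wheel lying flat, 80 mm diameter, 45 mm high over its hub, origin under its centre.
- jar: Bystander: small jar, 56 mm diameter, 60 mm high, origin under its centre.
- screwdriver: Bystander: screwdriver lying on the bench, 170 mm long.
Not all that is in view belongs to the job. Leave any purple or yellow look-alike of the clip alone. Leave any orange look-alike of the stand alone.

How it is judged (in metres and radians):
On the way, in this order (a step that is already met when the one before it is completed fails the run):
1. the wheel is slid home, within 2 mm of the shoulder (value of joint wheel below 0.002 m), for 0.2 s.
2. the smaller clip is snapped into the groove (distance between throat and groove below 0.003 m and angle between the y axis of throat and the y axis of groove, either way round below 0.15 rad), for 0.2 s.
At the end, for the whole second after the job is handed in: The wheel is home within 3 mm, the smaller clip sits in the groove with its throat within 3 mm of the groove's centre and square to the axle within 0.15 rad (it may be turned about the axle), released and at rest, and the axle has sprung back up to within 4 mm (all of step 2 and value of joint wheel below 0.003 m and value of joint carriage below 0.004 m and linear speed of clip below 0.01 m/s); the robot touches nothing.
It fails at once if the sprung axle is driven onto its bottom stop (sunk more than 21 mm of 22) (value of joint carriage above 0.021 m).
It fails at once if the clip is pressed on the axle with more than 24 N (contact force between clip and carriage above 24 N).
It fails at once if the bigger clip is moved by more than 15 mm (distance of clip_big from where it was at the start of the episode above 0.015 m).
It fails at once if a bystander is moved by more than 20 mm (distance of any of spare_wheel, jar, screwdriver from where it was at the start of the episode above 0.02 m).
It also fails if it takes over 64 s, if anything falls off the work surface, if the arm or the gripper's body presses on something with over 40 N, if the wrist force passes 120 N, or if a joint passes its speed limit or range.

## Working session

There is one attempt and no reset: what is moved stays moved. The work goes in short steps, Python scripts to look and compute and a shell command to move; the robot and the scene stay as the last step left them, time stands still between calls to the robot, and variables do not carry over. Pictures are saved under pics/ and viewed, at most 10 in all, crops included, and the job is handed in when it is done.

```bash
ls; mkdir -p pics
python3 - <<'E'
from bench import *
import cv2,numpy as np
ims=[]
for n in ["scene","side","wrist"]:
    s=snapshot(n); cv2.imwrite(f"pics/{n}0.png",s["img"][:,:,::-1]); print(n,s["fx"],s["cx"],s["cy"],np.round(s["extrinsics"],3).tolist())
    np.savez(f"{n}0.npz",**s)
print(sense())
E
```

```text
pics
scene 428.63109170411235 245.5840589484999 191.0161433379978 [[0.342, 0.801, -0.492, 975.793], [0.94, -0.295, 0.172, -183.519], [-0.007, -0.521, -0.854, 796.04], [0.0, 0.0, 0.0, 1.0]]
side 408.34680399102604 249.6263517809418 186.52419084980542 [[0.899, -0.227, 0.376, 282.261], [-0.439, -0.447, 0.78, -726.527], [-0.009, -0.865, -0.501, 526.064], [0.0, 0.0, 0.0, 1.0]]
wrist 327.3787441382731 251.87810942448797 192.14469758908646 [[0.383, 0.88, 0.282, 157.734], [0.924, -0.364, -0.119, 585.897], [-0.002, 0.306, -0.952, 373.221], [0.0, 0.0, 0.0, 1.0]]
{'time': 0.15, 'joint_pos': array([ 6.25416475e+01,  7.50529726e+00,  8.53136169e+01,  7.68942129e-04,
        8.72593367e+01, -4.89445188e+00]), 'qd': array([-0.0157132 , -0.07290284, -0.21036249, -0.10306632,  0.01340249,
       -0.02259617]), 'joint_efforts': array([ 1.34889509e-03, -5.70063114e+01, -5.01162136e+01, -3.01649088e-04,
        9.53110663e-03, -8.71851967e-05]), 'tool_pos': array([230.14449918, 553.93266525, 403.89663181]), 'tcp_rot': array([-1.79922100e+02, -7.44160683e-03,  1.57436057e+02]), 'ft_force': array([-0.14749682,  0.48087952, -1.46964232]), 'wrist_torque': array([-0.00960024, -0.01679542, -0.02694543]), 'grip_force': 0.0, 'finger_gap': 85.38863013151878}
```

View pics/scene0.png

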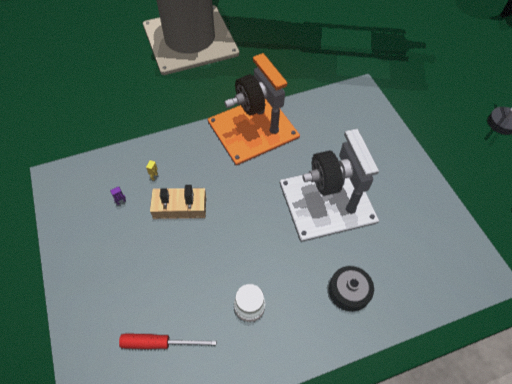

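View pics/side0.png

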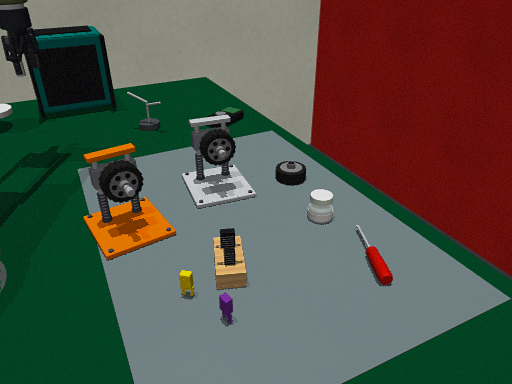

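The scene picture shows the white stand's base near (328,202) with its axle tip at (306,177), and the rack at (178,203) with clips at (165,195) and (188,193). The orange stand and the yellow and purple clips are decoys. Side view: rack (229,260), white stand (217,160).

```bash
cat > h.py <<'E'
import numpy as np,cv2
def load(n): return dict(np.load(n+".npz"))
def ray(s,p):
    E=s["extrinsics"]; d=E[:3,:3]@np.array([(p[0]-s["cx"])/s["fx"],(p[1]-s["cy"])/s["fy"],1.]); return E[:3,3],d/np.linalg.norm(d)
def onz(s,p,z):
    o,d=ray(s,p); return o+d*(z-o[2])/d[2]
def tri(views):
    A=np.zeros((3,3));b=np.zeros(3);R=[ray(s,p) for s,p in views]
    for o,d in R: M=np.eye(3)-np.outer(d,d);A+=M;b+=M@o
    X=np.linalg.solve(A,b); return X,[np.linalg.norm((np.eye(3)-np.outer(d,d))@(X-o)) for o,d in R]
def px(s,X):
    E=s["extrinsics"];c=E[:3,:3].T@(np.asarray(X)-E[:3,3]);return c[0]/c[2]*s["fx"]+s["cx"],c[1]/c[2]*s["fy"]+s["cy"]
E
python3 - <<'E'
from h import *
a=load("scene0")
b=load("side0")
c1=cv2.resize(a["img"][120:250,260:390],(400,400),interpolation=2)
c2=cv2.resize(b["img"][105:210,170:270],(400,400),interpolation=2)
c3=cv2.resize(a["img"][170:230,140:220],(400,200),interpolation=2)
c4=cv2.resize(b["img"][220:295,190:270],(400,200),interpolation=2)
cv2.imwrite("pics/crop1.png",np.vstack([np.hstack([c1,c2]),np.hstack([c3,c4])])[:,:,::-1])
for n,p in dict(A=(283,180),B=(302,237),C=(376,213)).items(): print(n,onz(a,p,12).round())
hsv=cv2.cvtColor(a["img"],cv2.COLOR_RGB2HSV)
m=cv2.inRange(hsv,(8,80,80),(25,255,255));m[:170]=0;m[:,:140]=0;m[:,225:]=0
m[230:]=0
c=max(cv2.findContours(m,0,1)[0],key=cv2.contourArea);print(cv2.minAreaRect(c))
for p in cv2.boxPoints(cv2.minAreaRect(c)): print(p.round(1),onz(a,p,34).round(),onz(a,p,0).round())
for p in [(165,193),(188,191)]: print(onz(a,p,60).round())
E
```

```text
A [526.  61.  12.]
B [665.  44.  12.]
C [668. 210.  12.]
((177.0, 203.0), (28.0, 54.0), 90.0)
[150. 189.] [ 463. -216.   34.] [ 440. -217.    0.]
[204. 189.] [ 502. -110.   34.] [ 481. -106.    0.]
[204. 217.] [ 566. -129.   34.] [ 547. -127.    0.]
[150. 217.] [ 528. -231.   34.] [ 508. -233.    0.]
[ 500. -188.   60.]
[ 512. -144.   60.]
```

View pics/crop1.png

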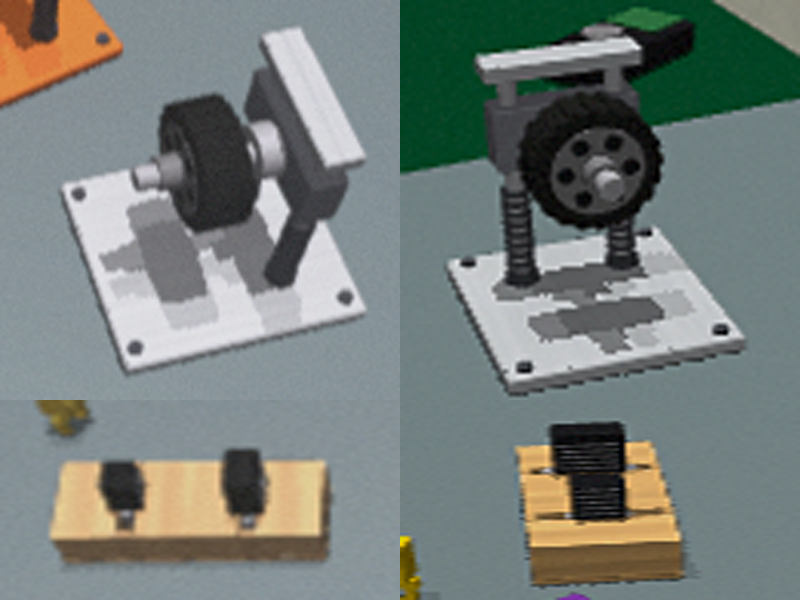

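Crop: axle end at scene (304.8,177.8) and side (223,153.8). The smaller clip is the left one in the scene picture and the nearer one in the side picture. The rack top's corners are visible in both views.

Run:
```python
from h import *
a=load("scene0");b=load("side0")
f=lambda u,v:(260+u/3.077,120+v/3.077)
g=lambda u,v:(170+(u-400)/4,105+v/3.81)
r=lambda u,v:(140+u/5,170+(v-400)/3.333)
q=lambda u,v:(190+(u-400)/5,220+(v-400)/2.667)
for n,P in dict(axle=(f(136,178),g(612,186)),baseA=(f(62,187),g(510,383)),baseB=(f(127,368),g(743,343)),baseD=(f(365,308),g(660,232)),
 wheelc=(f(183,168),g(598,165)),
 rTL=(r(65,462),q(528,543)),rBL=(r(52,535),q(683,540)),rTR=(r(328,462),q(515,447)),rBR=(r(330,540),q(652,443)),
 smalltop=(r(122,475),q(597,480)),bigtop=(r(245,465),q(586,432))).items():
    X,e=tri([(a,P[0]),(b,P[1])]);print(n,X.round(1),np.round(e,1))
```

```text
axle [597.5  66.3 120.8] [0.3 0.3]
baseA [522.8  55.8   7.3] [0.2 0.2]
baseB [668.   41.8   4.6] [1.1 1.1]
baseD [684.9 207.4   6.7] [2.9 2.9]
wheelc [601.1  96.  121.7] [0.4 0.4]
rTL [ 463.9 -209.2   34. ] [0.5 0.5]
rBL [ 513.8 -227.6   32.4] [1.2 1.2]
rTR [ 499.7 -105.4   30.3] [0.5 0.5]
rBR [ 552.2 -121.2   27.1] [0.1 0.1]
smalltop [ 499.2 -189.4   60.2] [0.3 0.3]
bigtop [ 514.  -142.3   65.1] [1.8 1.8]
```

```bash
cat >> h.py <<'E'
from scipy.spatial.transform import Rotation as Ro
def plan(xyz,yaw):
    from bench import sense
    s=sense();R=Ro.from_euler("xyz",s["tcp_rot"],degrees=True);T=Ro.from_euler("xyz",[180,0,yaw],degrees=True)
    print("t",round(s["time"],2),"pos",s["tool_pos"].round(1),"rot",s["tcp_rot"].round(2),"F",s["ft_force"].round(1),"gap",s["finger_gap"].round(1))
    print("turn/60deg",((R.inv()*T).as_rotvec(degrees=True)/60).round(4),"then shift/100mm",(T.inv().apply(np.array(xyz)-s["tool_pos"])/100).round(4))
E
python3 -m jog '0 0 0 0 0 0.174 -1;0 0 0 0 0 0.174 -1;0 0 0 0 0 0.174 -1;0 0 0 0 0 0.174 -1;0 0 0 0 0 0.174 -1'
python3 -m jog '0 0 0 0 0 0.174 -1;0 0 0 0 0 0.173 -1;-0.456 0.411 0 0 0 0 -1;-0.456 0.411 0 0 0 0 -1;-0.456 0.411 0 0 0 0 -1'
python3 -m jog '-0.456 0.411 0 0 0 0 -1;-0.456 0.411 0 0 0 0 -1;-0.456 0.411 0 0 0 0 -1;-0.456 0.411 0 0 0 0 -1;-0.456 0.411 0 0 0 0 -1'
python3 -m jog '-0.456 0.411 0 0 0 0 -1;-0.456 0.411 0 0 0 0 -1;0 0 0 0 0 0 -1'
python3 - <<'E'
from h import *; from bench import *
plan((597,60,404),84.4)
s=snapshot("wrist");np.savez("w1.npz",**s);cv2.imwrite("pics/w1.png",cv2.resize(s["img"],(768,576))[:,:,::-1])
E
```

```text
time: 0.78
tool_pos: [230.2, 554.0, 404.2]
tcp_rot: [-180.0, 0.0, 104.9]
ft_force: [-1.1, 0.5, 0.8]
finger_gap: 85.4
grip_force: 0.0
time: 1.4
tool_pos: [340.2, 404.4, 404.3]
tcp_rot: [-180.0, 0.0, 84.5]
ft_force: [1.3, 0.5, 0.6]
finger_gap: 84.8
grip_force: 0.0
time: 2.02
tool_pos: [522.7, 157.2, 404.6]
tcp_rot: [-180.0, -0.0, 84.4]
ft_force: [0.9, 0.6, -0.0]
finger_gap: 85.7
grip_force: 0.0
time: 2.4
tool_pos: [596.4, 56.4, 403.6]
tcp_rot: [-179.9, 0.1, 84.1]
ft_force: [-0.4, 0.3, -0.6]
finger_gap: 85.5
grip_force: 0.0Traceback (most recent call last):
  File "<stdin>", line 2, in <module>
  File "h.py", line 17, in plan
    print("t",round(s["time"],2),"pos",s["tool_pos"].round(1),"rot",s["tcp_rot"].round(2),"F",s["ft_force"].round(1),"gap",s["finger_gap"].round(1))
                                                                                                                           ^^^^^^^^^^^^^^^^^^^^^
AttributeError: 'float' object has no attribute 'round'
```

```bash
sed -i 's/s\["finger_gap"\].round(1)/round(s["finger_gap"],1)/' h.py
python3 - <<'E'
from h import *; from bench import *
plan((597,60,404),84.4)
s=snapshot("wrist");np.savez("w1.npz",**s);cv2.imwrite("pics/w1.png",cv2.resize(s["img"],(768,576))[:,:,::-1])
E
```

```text
t 2.4 pos [596.4  56.4 403.6] rot [-1.7994e+02  7.0000e-02  8.4130e+01] F [-0.4  0.3 -0.6] gap 85.5
turn/60deg [-0.001   0.0011 -0.0046] then shift/100mm [ 0.0368  0.0023 -0.004 ]
```

View pics/w1.png

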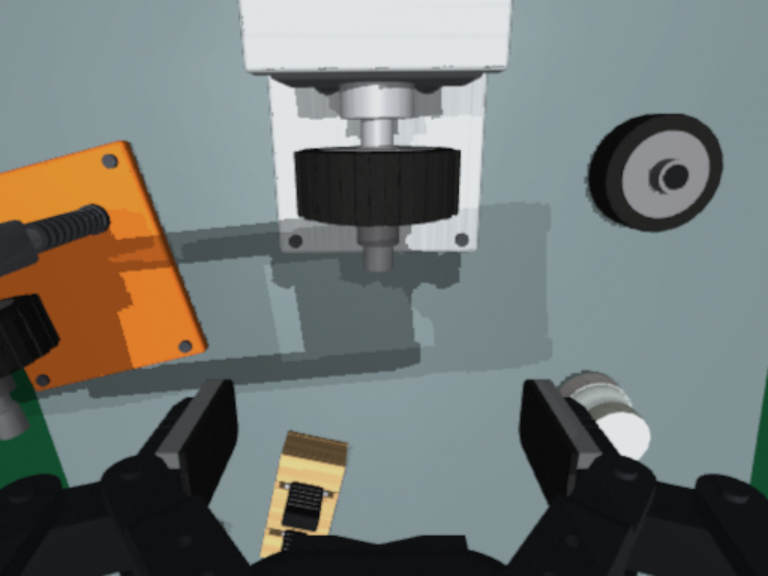

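Wrist picture (1.5x): wheel and axle lie straight below the camera. The axle end is at (378,270), the hub at (378,228-245), the tyre from (296,150) to (460,225), and the stub behind it at (377,132).

Run:
```python
from h import *
w=load("w1")
P=lambda u,v,z:onz(w,(u/1.5,v/1.5),z).round(1)
p,q=P(378,265,120),P(377,132,120);d=q-p;print(p,q,"yaw",np.degrees(np.arctan2(-d[0],d[1])))
a,b=P(247,72.5,172),P(507,68.5,172);d=b-a;print("bar",a,b,np.degrees(np.arctan2(d[1],d[0])))
a,b=P(281,250.5,12),P(476,250.5,12);d=b-a;print("base",a,b,np.degrees(np.arctan2(d[1],d[0])),np.hypot(*d[:2]))
print("hub end top",P(378,227,131),P(378,245,128),"tip",P(378,270,112),P(378,270,120),"tyre",P(378,225,155),P(378,225,160))
g=cv2.cvtColor(w["img"],7).astype(int)
print("tri axle tip",tri([(w,(252,179.5)),(load("scene0"),(304.5,178)),(load("side0"),(223,154))]))
for r in (86,90,170,175): print(r,g[r,225:280])
```

```text
[597.4  67.9 120. ] [603.7 135.2 120. ] yaw -5.347913082558509
bar [557.4 161.7 172. ] [654.9 153.1 172. ] -5.040736037457069
base [522.5  57.2  12. ] [668.8  42.4  12. ] -5.776503803494419 147.0466932644185
hub end top [599.7  90.4 131. ] [598.7  80.6 128. ] tip [596.8  62.9 112. ] [597.1  65.1 120. ] tyre [600.3  95.9 155. ] [600.4  96.8 160. ]
tri axle tip (array([597.45986893,  66.24958911, 120.52142041]), [np.float64(0.604051988734791), np.float64(0.7134280963867201), np.float64(0.3080648764841974)])
86 [224 226 227 226 227 187 151 153 153 151 149 148 147 147 146 125 121 140
 158 171 181 187 193 201 212 222 225 220 208 197 190 185 178 169 155 138
 115 114 121 122 182 210 208 207 206 208 209 210 208 208 206 201 198 201
 205]
90 [224 226 227 227 227 187 151 152 174 186 184 182 181 162 146 122 119 139
 158 170 179 186 193 201 212 221 225 221 208 198 190 185 178 169 155 139
 114 173 206 205 206 209 209 207 206 207 208 209 208 208 213 221 223 225
 227]
170 [ 81  80  80  80  81  81  81  81  81  82  81  81  81  82  81  81  76  71
  76  83  90  97 102 104 107 108 113 116 113 110 107 102  99  94  89  84
  72  75  82  81  81  81  82  81  81  81  81  82  81  81  81  81  81  81
  80]
175 [101  89  81  81  81  80  81  81  81  81  81  82  81  81  81  82  81  74
  78  85  91  97 103 105 107 108 113 114 113 109 105 102  98  93  88  82
  70  75  81  81  82  81  81  82  81  81  81  81  81  81  81  81  80  80
  81]
```

```bash
python3 -m jog '-0.14 0 0 0 0 0 0;0 0 0.5 0 0 0 0;0 0 0.5 0 0 0 0;0 0 0 0 0 0 0;0 0 0.26 0 0 0 0'
python3 -m jog '0 0 0 0 0 0 0;0.1 0 0 0 0 0 0;0.1 0 0 0 0 0 0;0.06 0 0 0 0 0 0;0 0 0 0 0 0 0'
python3 - <<'E'
from h import *; from bench import *
plan((599.3,87.4,276),84.5)
E
```

```text
time: 3.08
tool_pos: [594.8, 46.9, 283.0]
tcp_rot: [179.6, -0.0, 84.5]
ft_force: [0.9, 0.4, 1.4]
finger_gap: 42.7
grip_force: 0.0
time: 3.7
tool_pos: [596.2, 73.0, 279.1]
tcp_rot: [180.0, -0.0, 84.5]
ft_force: [-0.8, 0.2, 0.2]
finger_gap: 42.4
grip_force: 0.0
t 3.7 pos [596.2  73.  279.1] rot [179.97  -0.    84.48] F [-0.8  0.2  0.2] gap 42.4
turn/60deg [ 0.0004 -0.0001 -0.0004] then shift/100mm [0.1468 0.0174 0.0309]
```

```bash
python3 -m jog '0.05 0.017 0 0 0 0 0;0.05 0 0 0 0 0 0;0.04 0 0 0 0 0 0'
python3 -m jog '0.03 0 0 0 0 0 0;0.03 0 0 0 0 0 0;0.02 0 0 0 0 0 0'
python3 - <<'E'
from h import *; from bench import *
plan((599.3,87.4,276),84.5)
E
```

```text
time: 4.08
tool_pos: [599.2, 85.8, 278.6]
tcp_rot: [-180.0, 0.0, 84.4]
ft_force: [0.7, -3.4, -0.0]
finger_gap: 42.7
grip_force: 0.0
time: 4.45
tool_pos: [599.9, 94.0, 278.7]
tcp_rot: [180.0, 0.0, 84.4]
ft_force: [1.6, -3.4, 0.2]
finger_gap: 42.8
grip_force: 0.0
t 4.45 pos [599.9  94.  278.7] rot [1.7999e+02 1.0000e-02 8.4410e+01] F [ 1.6 -3.4  0.2] gap 42.8
turn/60deg [ 0.0001  0.0001 -0.0014] then shift/100mm [-0.0664  0.      0.0265]
```

Pushing at about 3.4 N. I'll continue in small steps until the force rises.

```bash
python3 -m jog '0.015 0 0 0 0 0 0;0.01 0 0 0 0 0 0' | grep -E 'force|tool'
python3 -m jog '0.01 0 0 0 0 0 0' | grep -E 'force|tool'
python3 -m jog '0.01 0 0 0 0 0 0' | grep -E 'force|tool'
```

```text
tool_pos: [600.1, 94.9, 278.6]
ft_force: [-0.4, -16.1, 0.8]
grip_force: 0.0
tool_pos: [600.1, 95.2, 278.6]
ft_force: [-2.7, -19.6, 2.2]
grip_force: 0.0
tool_pos: [600.2, 95.4, 278.5]
ft_force: [-2.6, -24.9, 1.0]
grip_force: 0.0
```

```bash
python3 -m jog '-0.2 0 0 0 0 0 0;-0.25 0 0 0 0 0 0;0 0 -0.4 0 0 0 -1;0 0 -0.1 0 0 0 -1;0.2 0 0 0 0 0 -1' | grep -E 'force|tool'
python3 -m jog '0 0 0 0 0 0 -1;0 0 0 0 0 0 -1' | grep -E 'force|tool'
python3 - <<'E'
from h import *; from bench import *
plan((599.3,87.4,329),84.5)
s=snapshot("wrist");np.savez("w2.npz",**s)
cv2.imwrite("pics/w2.png",cv2.resize(s["img"][100:350,140:360],(704,800))[:600,:,::-1])
E
```

```text
tool_pos: [598.3, 73.3, 329.8]
ft_force: [-0.2, 0.2, 0.4]
grip_force: 0.0
tool_pos: [597.4, 74.3, 327.2]
ft_force: [-0.6, 0.1, 0.1]
grip_force: 0.0
t 5.83 pos [597.4  74.3 327.2] rot [-1.7987e+02  2.0000e-02  8.4500e+01] F [-0.6  0.1  0.1] gap 85.3
turn/60deg [-0.0022  0.0003 -0.0001] then shift/100mm [ 0.1327  0.006  -0.0182]
```

View pics/w2.png

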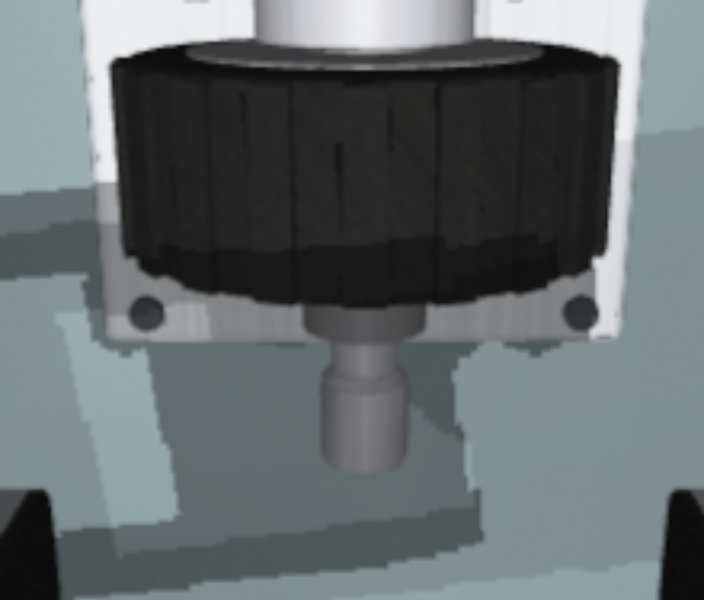

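The wheel is home and the groove is visible (crop scale 3.2, offset 140,100). The groove's outer rim silhouette is at about v=378, the hub end at about v=325-340, and the axle spans columns 322-408 with its end at v≈465.

Run:
```python
from h import *
w=load("w2")
P=lambda u,v,z:onz(w,(140+u/3.2,100+v/3.2),z).round(1)
u=np.array([.094,.9956,0])
for n,q,off in [("tip",P(365,464,120),-22),("tip bottom",P(364,472,113),-22),("rim side",P(365,379,120),-5.5),("floor",P(365,368,120),-3.5),("rim top",P(364,391,128),-5.5),("hub bottom edge top",P(364,341,115),4.5)]:
    print(n,q,"->groove",(q-off*u).round(1))
g=cv2.cvtColor(w["img"],7).astype(float)
for r in (203,208,213,218,225,232,240): print(r,g[r,232:275].astype(int).tolist())
c=g[170:255,254];print(c.astype(int).tolist())
```

```text
tip [597.4  64.5 120. ] ->groove [599.5  86.4 120. ]
tip bottom [596.7  59.2 113. ] ->groove [598.8  81.1 113. ]
rim side [599.   81.6 120. ] ->groove [599.5  87.1 120. ]
floor [599.2  83.7 120. ] ->groove [599.5  87.2 120. ]
rim top [598.9  82.6 128. ] ->groove [599.4  88.1 128. ]
hub bottom edge top [599.3  87.1 115. ] ->groove [598.9  82.6 115. ]
203 [134, 136, 134, 105, 74, 67, 67, 71, 72, 74, 76, 76, 77, 78, 79, 81, 82, 83, 84, 85, 86, 88, 88, 85, 84, 83, 82, 81, 81, 79, 78, 78, 76, 75, 73, 72, 70, 68, 69, 78, 106, 128, 134]
208 [94, 94, 94, 103, 107, 107, 106, 107, 107, 108, 108, 91, 85, 94, 100, 103, 106, 108, 108, 112, 115, 120, 119, 114, 111, 108, 107, 106, 103, 99, 93, 85, 85, 86, 87, 87, 86, 86, 86, 86, 85, 86, 85]
213 [107, 107, 107, 107, 107, 108, 108, 108, 107, 108, 103, 89, 85, 93, 99, 103, 106, 110, 114, 117, 121, 126, 125, 120, 116, 113, 109, 105, 103, 98, 92, 85, 83, 86, 86, 86, 85, 86, 86, 85, 86, 85, 86]
218 [108, 107, 107, 107, 107, 108, 107, 107, 91, 81, 84, 89, 92, 97, 99, 99, 100, 101, 103, 106, 107, 109, 107, 109, 109, 103, 95, 95, 99, 99, 95, 93, 89, 83, 78,
[... 342 characters left out ...]
24, 124, 121, 119, 117, 115, 111, 109, 106, 102, 99, 94, 91, 78, 86, 101, 105, 105, 105, 106, 106, 98]
240 [105, 105, 105, 105, 106, 106, 106, 106, 89, 81, 88, 92, 96, 102, 108, 112, 113, 114, 115, 116, 119, 122, 122, 120, 117, 115, 112, 110, 107, 104, 101, 96, 92, 86, 77, 94, 104, 105, 105, 105, 105, 104, 105]
[39, 39, 41, 39, 39, 40, 35, 26, 25, 25, 26, 25, 27, 26, 27, 26, 27, 26, 25, 24, 24, 25, 26, 21, 19, 21, 55, 87, 87, 87, 87, 87, 87, 88, 87, 87, 86, 99, 119, 125, 124, 124, 124, 125, 124, 124, 125, 119, 107, 108, 108, 108, 109, 115, 125, 126, 125, 125, 125, 125, 125, 125, 124, 124, 124, 124, 123, 123, 123, 122, 122, 122, 121, 121, 121, 122, 122, 116, 108, 105, 105, 105, 106, 105, 105]
```

Run:
```python
from h import *
w=load("w2");u=np.array([.094,.9956,0])
for n,r,z,off in [("hub",206.8,131,4.5),("floor",217,126,-3.5),("rim",222.8,128,-5.5),("tip",246.8,128,-22)]:
    print(n,(onz(w,(254,r),z)-off*u).round(1))
```

```text
hub [599.6  88.4 131. ]
floor [599.6  88.4 126. ]
rim [599.5  87.7 128. ]
tip [599.7  89.3 128. ]
```

```bash
python3 -m jog '0 0 0 0 0 0.1125 -1;0 0 0 0 0 0.1125 -1;-0.55 -0.015 0 0 0 0 -1;-0.55 -0.015 0 0 0 0 -1;-0.55 -0.015 0 0 0 0 -1' | grep -E 'force|tool'
python3 -m jog '-0.55 -0.015 0.1 0 0 0 -1;-0.55 -0.015 0.15 0 0 0 -1;0 0 0 0 0 0 -1;0 0 0 0 0 0 -1' | grep -E 'force|tool'
python3 - <<'E'
from h import *; from bench import *
plan((499.2,-189.4,212),71)
s=snapshot("wrist");np.savez("w3.npz",**s)
cv2.imwrite("pics/w3.png",cv2.resize(s["img"],(768,576))[:,:,::-1])
E
```

```text
tool_pos: [538.8, -82.3, 328.1]
ft_force: [0.7, -0.6, 0.6]
grip_force: 0.0
tool_pos: [500.8, -183.8, 303.4]
ft_force: [-0.3, 0.4, 0.1]
grip_force: 0.0
t 7.0 pos [ 500.8 -183.8  303.4] rot [-1.7996e+02 -3.0000e-02  7.0850e+01] F [-0.3  0.4  0.1] gap 85.3
turn/60deg [-0.0006 -0.0005 -0.0025] then shift/100mm [-0.0578  0.0028  0.9141]
```

View pics/w3.png

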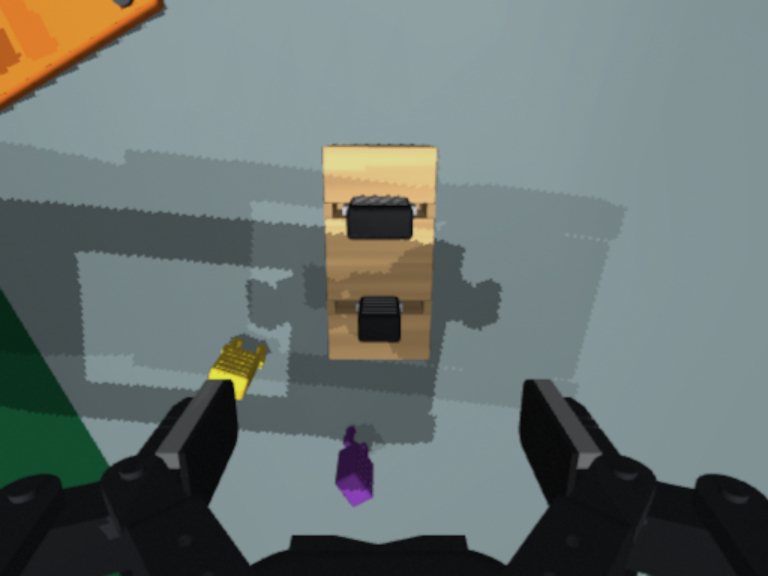

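Wrist picture (1.5x): small clip's handle top centre at (379,326), big clip at (380,218). The rack is square to the camera, so the yaw is right.

Run:
```python
from h import *; 
w=load("w3");a=load("scene0");b=load("side0")
P=lambda u,v,z:onz(w,(u/1.5,v/1.5),z).round(1)
r=lambda u,v:(140+u/5,170+(v-400)/3.333)
q=lambda u,v:(190+(u-400)/5,220+(v-400)/2.667)
print(tri([(w,(253,217.3)),(a,r(119,468)),(b,q(597,479))]))
print(P(379,326,64),P(379,326,60),"widths",P(358,326,64),P(400,326,64),P(379,311,64),P(379,341,64))
# rack top corners triangulated
print(tri([(w,(323/1.5,147/1.5)),(a,r(328,462))])[0],tri([(w,(330/1.5,359/1.5)),(a,r(65,462))])[0],tri([(w,(430/1.5,359/1.5)),(a,r(52,535))])[0])
c=[P(u,v,34) for u,v in[(323,147),(438,147),(430,359),(330,359)]];print(c,np.mean(c,0)); d=(c[0]+c[1]-c[2]-c[3]);print(np.degrees(np.arctan2(-d[0],d[1])),np.linalg.norm(d)/2)
from bench import *
plan((0,0,0),71)
```

```text
(array([ 498.11447775, -189.69373096,   62.8712367 ]), [np.float64(1.2622240202706165), np.float64(2.3092177394766056), np.float64(1.5877719282668645)])
[ 499.2 -188.6   64. ] [ 498.7 -190.1   60. ] widths [ 490.1 -185.4   64. ] [ 508.3 -191.7   64. ] [ 501.6 -181.6   64. ] [ 496.7 -195.6   64. ]
[ 499.39374042 -105.94807292   29.1153364 ] [ 464.17021633 -209.59996725   33.85523674] [ 514.76519752 -226.57861163   35.47494672]
[array([ 499.9, -106.3,   34. ]), array([ 550.7, -123.9,   34. ]), array([ 514.8, -227.1,   34. ]), array([ 464.1, -209.6,   34. ])] [ 507.375 -166.725   34.   ]
-19.1477935560188 109.29677488379974
t 7.05 pos [ 501.2 -183.3  303.8] rot [ 1.800e+02 -2.000e-02  7.093e+01] F [ 0.   0.4 -0.1] gap 85.2
turn/60deg [ 0.0001 -0.0004 -0.0011] then shift/100mm [ 0.1012 -5.3359  3.0377]
```

```bash
python3 -m jog '-0.065 0 0 0 0 0 -0.1;0 0 0.3 0 0 0 -0.1;0 0 0.4 0 0 0 -0.1;0 0 0.12 0 0 0 -0.1;0 0 0 0 0 0 -0.1' | grep -E 'force|tool|gap'
python3 -m jog '0 0 0.1 0 0 0 -0.1;0 0 0 0 0 0 -0.1' | grep -E 'force|tool|gap'
python3 -c "
from h import *
plan((499.1,-189.7,212),70.85)"
```

```text
tool_pos: [498.8, -189.5, 221.4]
ft_force: [1.4, -0.0, 0.6]
finger_gap: 47.2
grip_force: 0.0
tool_pos: [499.0, -190.1, 212.0]
ft_force: [0.5, 0.4, -0.2]
finger_gap: 47.2
grip_force: 0.0
t 7.92 pos [ 499.  -190.1  212. ] rot [179.97   0.    70.92] F [ 0.5  0.4 -0.2] gap 47.2
turn/60deg [0.0005 0.0001 0.0012] then shift/100mm [ 0.0039 -0.      0.0002]
```

```bash
python3 -m jog '0 0 0 0 0 0 1;0 0 0 0 0 0 1;0 0 0 0 0 0 1;0 0 0 0 0 0 1;0 0 0 0 0 0 1' 60 | grep -E 'force|tool|gap'
python3 -m jog '0 0 -0.1 0 0 0 1;0 0 -0.3 0 0 0 1;0 0 -0.6 0 0 0 1;0 0 -0.6 0 0 0 1;0 0 0 0 0 0 1' | grep -E 'force|tool|gap'
python3 -c "
from h import *
plan((599.5,88.0,372),84.6)"
```

```text
tool_pos: [499.2, -190.3, 212.5]
ft_force: [-0.0, -0.2, 6.6]
finger_gap: 18.9
grip_force: 59.0
tool_pos: [500.2, -190.7, 378.7]
ft_force: [0.8, 0.4, -0.2]
finger_gap: 18.5
grip_force: 58.7
t 9.18 pos [ 500.2 -190.7  378.7] rot [1.7938e+02 8.0000e-02 7.0920e+01] F [ 0.8  0.4 -0.2] gap 18.5
turn/60deg [ 0.0102  0.0025 -0.228 ] then shift/100mm [2.8682 0.7263 0.067 ]
```

```bash
python3 -m jog '0 0 0 0 0 -0.114 1;0 0 0 0 0 -0.114 1;0.5 0.14 0 0 0 0 1;0.5 0.14 0 0 0 0 1;0.5 0.14 0 0 0 0 1' | grep -E 'force|tool|gap'
python3 -m jog '0.5 0.14 0 0 0 0 1;0.5 0.14 0 0 0 0 1;0.368 0.026 0 0 0 0 1;0 0 0 0 0 0 1;0 0 0 0 0 0 1' | grep -E 'force|tool|gap'
python3 - <<'E'
from h import *; from bench import *
plan((599.5,88,344),84.6)
for n in ("wrist","side"):
    s=snapshot(n);np.savez(n[0]+"4.npz",**s)
    if n=="wrist":A=cv2.resize(s["img"],(512,384))
    else:B=cv2.resize(s["img"][70:190,170:280],(275,384) if 0 else (286,384),interpolation=2)
cv2.imwrite("pics/w4.png",np.hstack([A,B])[:,:,::-1])
E
```

```text
tool_pos: [554.6, -43.3, 370.5]
ft_force: [0.7, -0.2, -1.0]
finger_gap: 18.9
grip_force: 58.6
tool_pos: [597.7, 88.4, 370.7]
ft_force: [0.6, 0.1, -0.3]
finger_gap: 18.8
grip_force: 58.7
t 10.43 pos [597.7  88.4 370.7] rot [-1.799e+02  4.000e-02  8.462e+01] F [ 0.6  0.1 -0.3] gap 18.8
turn/60deg [-0.0017  0.0007  0.0004] then shift/100mm [-0.002   0.0185  0.2667]
```

View pics/w4.png

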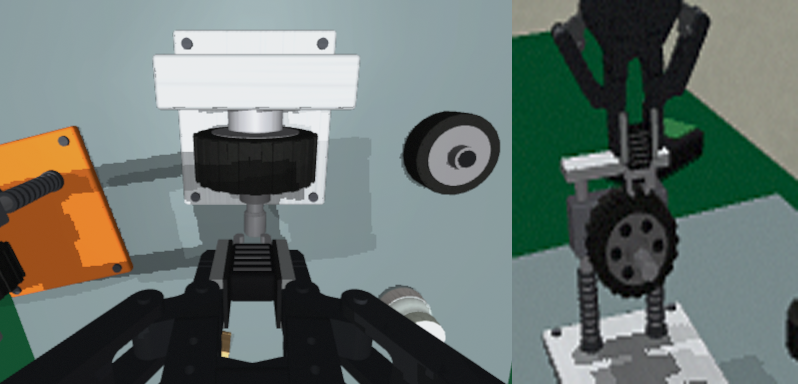

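Wrist picture: the clip is held upright at (252,250), and the axle is ahead of it at column 255. Side picture: jaws above the wheel. I'll lower to just above the axle and check again.

```bash
python3 -m jog '0 0.017 0.2 0 0 0 1;0 0 0.15 0 0 0 1;0 0 0 0 0 0 1;0 0 0 0 0 0 1' | grep -E 'force|tool|gap'
python3 - <<'E'
from h import *; from bench import *
plan((599.5,88,330),84.6)
for n in ("wrist","side"):
    s=snapshot(n);np.savez(n[0]+"5.npz",**s)
    if n=="wrist":A=cv2.resize(s["img"][150:300,180:330],(480,480),interpolation=2)
    else:B=cv2.resize(s["img"][110:180,190:240],(320,448),interpolation=2)
B=np.vstack([B,np.zeros((32,320,3),np.uint8)])
cv2.imwrite("pics/w5.png",np.hstack([A,B])[:,:,::-1])
E
```

```text
tool_pos: [599.7, 88.4, 336.5]
ft_force: [0.4, 0.0, -0.8]
finger_gap: 18.6
grip_force: 58.7
t 11.03 pos [599.7  88.4 336.5] rot [-179.98    0.     84.59] F [ 0.4  0.  -0.8] gap 18.6
turn/60deg [-0.0004  0.0001 -0.0002] then shift/100mm [-0.0039 -0.002   0.0653]
```

View pics/w5.png

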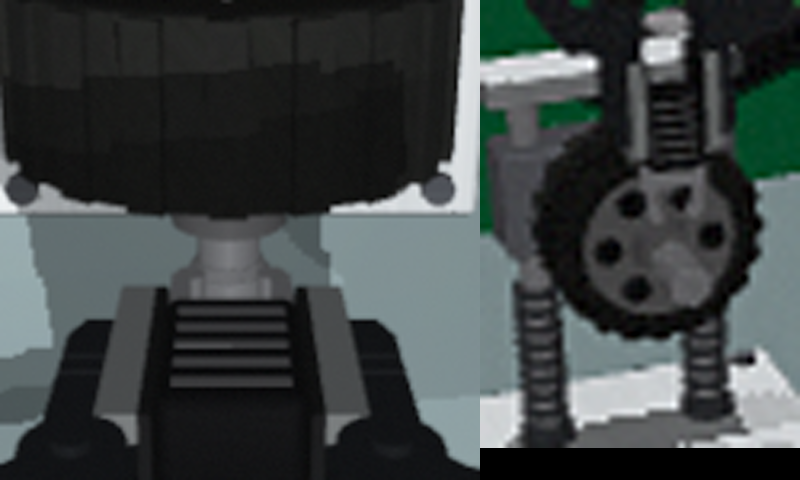

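Crop: jaws at columns 183 and 278 are centred over the axle at about 231. The handle's inboard face runs from its bottom edge at row 303 to its top edge at row 390.

Run:
```python
from h import *
w=load("w5");u=np.array([.094,.9956,0]);x=np.array([.9956,-.094,0])
t=np.array([599.7,88.4,0])
g=cv2.cvtColor(w["img"],7).astype(int);print(g[225:285,252].tolist());print(g[236,225:280].tolist())
for n,r,z in [("bottom",244.2,158.2),("top",271.5,188.2)]:
    for dz in(-2,0,2):
        p=onz(w,(252.5,r),z+dz)-t;print(n,dz,"x",p@x,"y",p@u)
```

```text
[107, 122, 122, 122, 122, 123, 122, 122, 116, 105, 110, 109, 108, 110, 117, 125, 125, 116, 78, 11, 25, 50, 57, 40, 10, 26, 50, 57, 39, 9, 23, 41, 62, 62, 10, 11, 32, 56, 58, 40, 11, 10, 32, 52, 57, 53, 12, 11, 13, 15, 17, 19, 20, 21, 23, 22, 21, 22, 22, 21]
[106, 106, 106, 106, 106, 106, 106, 106, 92, 79, 75, 75, 74, 74, 78, 80, 83, 83, 84, 97, 106, 108, 108, 110, 111, 110, 110, 109, 108, 105, 103, 103, 103, 100, 96, 87, 84, 84, 85, 79, 74, 74, 74, 75, 75, 84, 100, 105, 105, 105, 105, 105, 105, 104, 105]
bottom -2 x 0.4001204685653118 y 4.467516944587773
bottom 0 x 0.39907970295172956 y 5.484283972961325
bottom 2 x 0.39803893733803425 y 6.501051001334866
top -2 x 0.3981861689392052 y 7.098584072402149
top 0 x 0.39691706266558874 y 8.326049376747477
top 2 x 0.3956479563919736 y 9.553514681092791
```

```bash
python3 -m jog '0 -0.004 0.06 0 0 0 1;0 0 0.05 0 0 0 1;0 0 0 0 0 0 1;0 0 0 0 0 0 1' | grep -E 'force|tool|gap'
python3 - <<'E'
from h import *; from bench import *
w=load("w5");u=np.array([.094,.9956,0])
print("jaw front y rel tool (expect 2):",[(onz(w,(238,r),137.5)-np.array([599.7,88.4,0]))@u for r in (232.5,233.5,234.5)])
plan((599.5,88,321),84.6)
s=snapshot("wrist");np.savez("w6.npz",**s)
cv2.imwrite("pics/w6.png",cv2.resize(s["img"][195:255,215:290],(750,600),interpolation=2)[:,:,::-1])
E
```

```text
tool_pos: [599.3, 88.6, 325.7]
ft_force: [-0.3, 0.6, -1.6]
finger_gap: 19.0
grip_force: 58.7
jaw front y rel tool (expect 2): [np.float64(2.252132981120956), np.float64(1.6347998639525376), np.float64(1.0161943916162544)]
t 11.62 pos [599.3  88.6 325.7] rot [-179.99    0.     84.6 ] F [-0.3  0.6 -1.6] gap 19.0
turn/60deg [-0.0001  0.     -0.    ] then shift/100mm [-0.0054  0.002   0.0468]
```

View pics/w6.png

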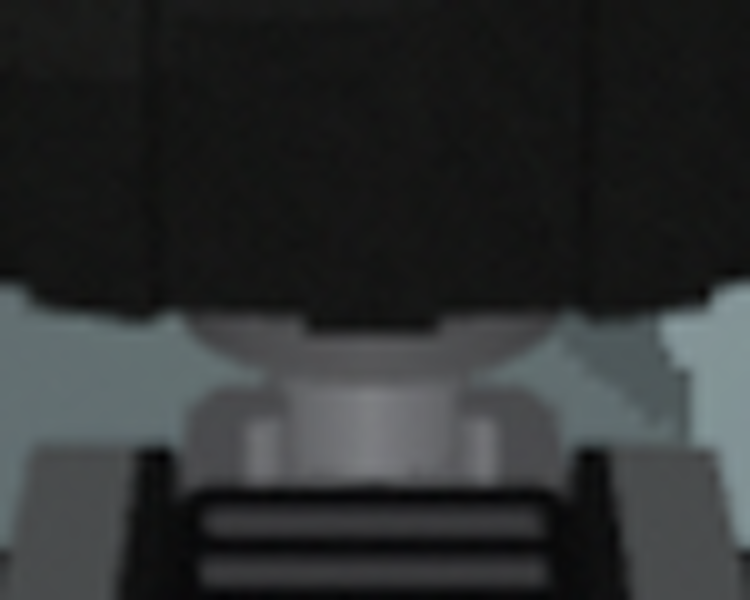

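Crop (10x, offset 215,195): the jaws at columns 185-560 are centred at 372, the same as the groove. Hub end edge at row ~383, jaw front bottom edge at row ~385.

Run:
```python
from h import *
w=load("w6");u=np.array([.094,.9956,0]);t=np.array([599.3,88.6,0])
h=(onz(w,(252.2,233.3),131)-t)@u;j=(onz(w,(237,233.6),126.9)-t)@u
print("hub end y",h,"jaw front y",j,"gap (want 2.5)",h-j)
```

```text
hub end y 3.805112881518614 jaw front y 1.6892528075403226 gap (want 2.5) 2.1158600739782916
```

Aligned within half a millimetre. Pressing slowly.

```bash
python3 -m jog '-0.003 0 0.01 0 0 0 1;0 0 0.01 0 0 0 1;0 0 0.01 0 0 0 1;0 0 0.01 0 0 0 1' | grep -E 'ft|tool'
for i in 1; do python3 -m jog '0 0 0.01 0 0 0 1;0 0 0.01 0 0 0 1;0 0 0.01 0 0 0 1' | grep -E 'ft|tool'; done
python3 -m jog '0 0 0.01 0 0 0 1;0 0 0.01 0 0 0 1;0 0 0.01 0 0 0 1'| grep -E 'ft|tool'
```

```text
tool_pos: [599.3, 88.2, 321.6]
ft_force: [-0.4, 0.2, -0.2]
tool_pos: [599.4, 88.2, 319.0]
ft_force: [-1.2, -0.3, 3.2]
tool_pos: [599.4, 88.2, 315.9]
ft_force: [-2.7, -0.1, 4.8]
```

```bash
python3 -m jog '0 0 0.01 0 0 0 1;0 0 0.01 0 0 0 1'| grep -E 'ft|tool'
python3 -m jog '0 0 0.01 0 0 0 1;0 0 0.01 0 0 0 1'| grep -E 'ft|tool'
```

```text
tool_pos: [599.4, 88.2, 314.0]
ft_force: [-1.3, 0.5, 5.6]
tool_pos: [599.4, 88.3, 312.2]
ft_force: [-2.5, -0.7, 7.1]
```

```bash
python3 -m jog '0 0 0.01 0 0 0 1;0 0 0.01 0 0 0 1'| grep -E 'ft|tool'
```

```text
tool_pos: [599.5, 88.2, 310.3]
ft_force: [-2.5, -0.1, 7.7]
```

```bash
python3 -m jog '0 0 0.01 0 0 0 1;0 0 0.01 0 0 0 1'| grep -E 'ft|tool'
python3 -m jog '0 0 0.01 0 0 0 1'| grep -E 'ft|tool'
python3 -m jog '0 0 0.01 0 0 0 1'| grep -E 'ft|tool'
```

```text
tool_pos: [599.5, 88.2, 308.5]
ft_force: [-3.1, -0.5, 9.7]
tool_pos: [599.5, 88.2, 307.6]
ft_force: [-4.1, -1.3, 8.8]
tool_pos: [599.5, 88.2, 306.7]
ft_force: [-3.7, 0.1, 10.0]
```

```bash
python3 -m jog '0 0 0.01 0 0 0 1'| grep -E 'ft|tool'
python3 -m jog '0 0 0.01 0 0 0 1'| grep -E 'ft|tool'
```

```text
tool_pos: [599.6, 88.3, 305.8]
ft_force: [-2.4, 0.3, 9.5]
tool_pos: [599.7, 88.3, 304.6]
ft_force: [-1.0, 0.0, 2.6]
```

```bash
python3 -m jog '0 0 0.01 0 0 0 1'| grep -E 'ft|tool'
```

```text
tool_pos: [599.5, 88.3, 303.0]
ft_force: [-0.9, 0.1, 6.4]
```

Snapped: the push fell from about 9.5 to 2.6 N. I'll rise with the spring, then let go.

```bash
python3 -m jog '0 0 -0.02 0 0 0 1;0 0 -0.02 0 0 0 1;0 0 -0.02 0 0 0 1'| grep -E 'ft|tool'
python3 -m jog '0 0 -0.01 0 0 0 1;0 0 0 0 0 0 1'| grep -E 'ft|tool'
```

```text
tool_pos: [599.4, 88.2, 308.7]
ft_force: [1.8, 0.1, 2.6]
tool_pos: [599.4, 88.2, 309.8]
ft_force: [2.2, 0.1, 3.0]
```

```bash
python3 -m jog '0 0 -0.015 0 0 0 1;0 0 0 0 0 0 1'| grep -E 'ft|tool'
python3 -m jog '0 0 0 0 0 0 0;0 0 0 0 0 0 0;0 0 0 0 0 0 0;0 0 0 0 0 0 0'| grep -E 'ft|tool|gap'
python3 -m jog '0 0 -0.1 0 0 0 0;0 0 -0.3 0 0 0 0;0 0 -0.4 0 0 0 0;-0.3 0 0 0 0 0 0;0 0 0 0 0 0 0'| grep -E 'ft|tool|gap'
python3 - <<'E'
from h import *; from bench import *
A=snapshot("wrist");B=snapshot("side");C=snapshot("scene");np.savez("w7.npz",**A)
f=lambda s,y,x:cv2.resize(s["img"][y:y+100,x:x+100],(266,300),interpolation=2)
cv2.imwrite("pics/w7.png",np.vstack([np.hstack([cv2.resize(A["img"],(400,300)),f(B,100,165),])[:, :666],np.hstack([f(C,120,260),cv2.resize(B["img"],(400,300))])])[:,:,::-1])
E
```

```text
tool_pos: [599.3, 88.2, 311.2]
ft_force: [1.4, 0.6, 2.5]
tool_pos: [599.2, 88.2, 311.0]
ft_force: [-0.8, -0.5, -0.7]
finger_gap: 42.8
tool_pos: [596.6, 57.0, 392.8]
ft_force: [0.0, 0.3, -0.6]
finger_gap: 43.0
```

View pics/w7.png

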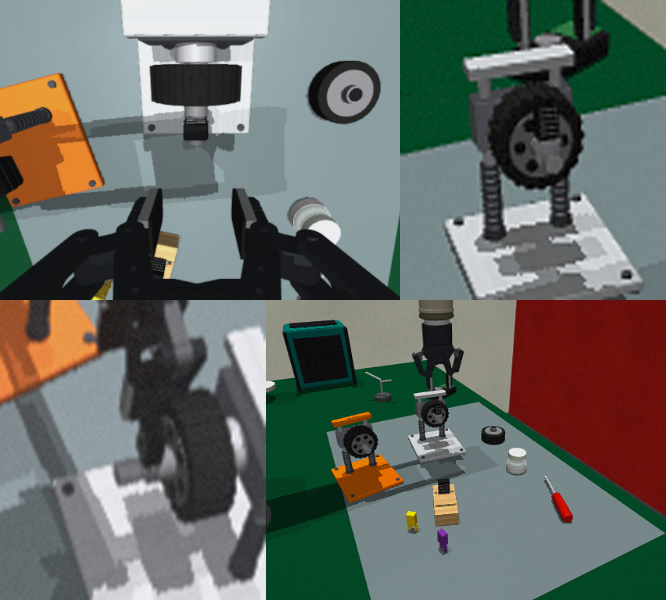

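The clip stands upright in the groove in front of the hub, the wheel is home, the gripper is clear, and the bystanders look unmoved. Handing in.

```bash
python3 -m jog '0 0 0 0 0 0 0;0 0 0 0 0 0 0;0 0 0 0 0 0 0' | head -1; python3 -c "
from bench import *
print(hand_in())"
```

```text
time: 17.08
the job is handed in; nothing more can be done
None
```

The wheel is home, the smaller clip is snapped into the groove and released (push peaked near 10 N), and the job was handed in at about 17 s; no pass/fail verdict came back, but the last pictures show everything in place.

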